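Hang the corridor pass on the free peg of the lost-property carousel

TASK

Push the revolving peg stand round until its one empty peg points straight forward, towards the robot's end of the shelf, and slide the thin plywood corridor pass, plain end first, out over the open side edge of the shelf until that end can be gripped, its hole end still lying on the shelf. Then hang the pass by its hole on that empty peg and let go, so that it hangs still with the peg still pointing forward. Leave the bus, doll head, bell and marble canister standing where they are.

Things in the scene. Friction and masses are not known exactly. Their poses are not given: they have to be found in the camera images.
- pass_center (a point): Centre of the loose corridor pass, a plain pale plywood tag 140 x 40 mm, 3 mm thick, about 16 g, lying flat on the shelf top (z = 0). Own x runs along its length to the end with the hole, z is its thickness (up). Too thin to pinch while it lies on the shelf; a fingertip pressed on it with a few newtons drags it along. Its plain end starts towards the open edge (within 0.4 rad).
- pass_hole (a point): Centre of the pass's round through-hole, 24 mm across, on the pass's centre line, 50 mm from the pass centre along its +x and 20 mm from that end.
- pass_end (a point): Middle of the plain end of the pass, 70 mm from its centre along -x.
- shelf_edge (a point): A point of the shelf's open long side edge: the shelf top (z = 0, 35 mm thick) ends along the straight line y = -0.300 (parallel to world x); nothing is beneath or beyond it down to the floor.
- stand: Fixed dark-wood foot of the revolving peg stand; origin under its centre on the shelf, axes parallel to the world's: its forward direction is -x, towards the robot's end. Disc radius 68 mm, 22 mm high; 18 mm post on the vertical axis up to z = 0.205; on it turns a hub of radius 30 mm from z = 0.205 to 0.261 with a 20 mm round finial up to z = 0.280.
- rotor (a joint): Angle of the revolving head, rad, growing anticlockwise from above, no end stops; at 0 or any full turn the empty peg points straight forward. Even friction of 0.05 N m; stays where it is left. Six equal pegs 60 degrees apart: 8 mm round-ended pale dowels rising outwards at 40 degrees. Keys, whistle, padlock, tag and key swing from the other five within 60 mm of the axis, down to z = 0.16, and stay on.
- peg_tip (a point): End of the empty peg, on its centre line: 78.6 mm from the stand's axis, at z = 0.272. Nothing hangs on this peg; the tips of the other five pegs stand at the same radius and height, every 60 degrees from it.
- peg_root (a point): Foot of the empty peg, where its centre line leaves the hub: 30 mm from the stand's axis, at z = 0.232. Its x axis points inwards along the peg's heading (towards the stand's axis), z up.
- toy_bus: Bystander: red die-cast double-deck bus, 100 x 35 x 44 mm, standing on its wheels, length along its x; origin under its centre. Leave alone.
- doll_head: Bystander: white porcelain doll head on its shoulder plate, foot radius 27 mm, 64 mm high; origin under its centre. May stand close beside the pass. Leave alone.
- bike_bell: Bystander: brass bicycle bell, radius 27 mm, 37 mm high; origin under its centre. May stand close beside the pass. Leave alone.
- marble_canister: Bystander: clear plastic screw-top canister of marbles, radius 44 mm, 122 mm high; origin under its centre. Leave alone.
Things that resemble listed ones, but are neither listed nor needed, are in the scene too. Leave any red look-alike of the part that bears pass_center alone.

How it is judged:
On the way:
1. the empty peg points forward and the pass lies flat on the shelf with its plain end out over the open side edge by at least 15 mm (x of peg_tip in the frame of stand below -0.07 m and y of peg_tip in the frame of stand between -0.032 and 0.032 m and world y of pass_end below -0.315 m and world y of pass_hole above -0.3 m and angle between pass_center's own z axis and vertical below 0.12 rad and height (world z) of pass_center between -0.005 and 0.01 m), for 0.2 s.
At the end, for the whole second after the job is handed in: The pass, let go and still, hangs by its hole on the empty peg (hole within 14 mm sideways of it, 12 mm inside to 50 mm outside its foot), hole end up, length within 0.5 rad of vertical; peg still, tip within 32 mm of straight forward; bystanders upright within 25 mm of their starts (x of peg_tip in the frame of stand below -0.07 m and y of peg_tip in the frame of stand between -0.032 and 0.032 m and x of pass_hole in the frame of peg_root between -0.05 and 0.012 m and y of pass_hole in the frame of peg_root between -0.014 and 0.014 m and z of pass_hole in the frame of peg_root between -0.018 and 0.04 m and angle between pass_center's own x axis and vertical below 0.5 rad and linear speed of corridor_pass below 0.03 m/s and velocity of joint rotor between -0.05 and 0.05 rad/s and distance of each of toy_bus, doll_head, bike_bell, marble_canister from where it was at the start of the episode below 0.025 m and angle between each of toy_bus, doll_head, bike_bell, marble_canister's own z axis and vertical below 0.3 rad); the robot touches nothing.
It fails at once if the red toy bus is shifted more than 25 mm or tipped (distance of toy_bus from where it was at the start of the episode above 0.025 m or angle between toy_bus's own z axis and vertical above 0.3 rad).
It fails at once if the porcelain doll head is shifted more than 25 mm or tipped (distance of doll_head from where it was at the start of the episode above 0.025 m or angle between doll_head's own z axis and vertical above 0.3 rad).
It fails at once if the bicycle bell is shifted more than 25 mm or tipped (distance of bike_bell from where it was at the start of the episode above 0.025 m or angle between bike_bell's own z axis and vertical above 0.3 rad).
It fails at once if the marble canister is shifted more than 25 mm or tipped (distance of marble_canister from where it was at the start of the episode above 0.025 m or angle between marble_canister's own z axis and vertical above 0.3 rad).
It fails at once if the pass falls off the shelf (height (world z) of pass_center below -0.06 m).
It also fails if it takes over 72 s, if anything falls off the work surface, if the arm or the gripper's body presses on something with over 40 N, if the wrist force passes 120 N, or if a joint passes its speed limit or range.

ROBOT

A 6-joint arm with a two-finger parallel gripper is mounted at the origin on the work surface. World frame = base frame: x ahead of the robot, y to its left, z up, the work surface at z = 0. Lengths are in m, angles in rad, forces in N, time in s.
With the tool pointing down it reaches from about 0.35 to 0.975 m from the base axis. Payload 17.4 kg.
Tool frame: the origin (TCP) lies midway between the tips of the shut fingers; the grasp point (between the pads) lies 19 mm behind it (env.grasp_offset is the distance from the TCP to the grasp point, in m); z points along the fingers, y is the line along which they close (so a half turn about z gives the same grasp; the last joint's range is limited). The gripper opens to 85 mm and grips with 20 to 120 N. Pads are 22 mm wide; open, the fingers measure 114 mm over their backs; the gripper's body (76 mm by 85 mm) begins 54 mm behind the grasp point. The pads swing forward as they close: fully open they stand 13 mm farther back than shut.
Start: joints at [-1.374, 0.116, 1.442, -0, 1.584, -0.038], TCP at [0.157, -0.656, 0.231] pointing down, gripper open.
Joint ranges: [-2.83, 2.83], [-0.83, 2.19], [0.07, 2.5], [-1.14, 4.28], [0.01, 3], [-2.97, 2.97]. Speed limits (rad/s): [1.89, 1.89, 2.22, 3.14, 3.14, 3.14].

INTERFACE

Orientations are given as a unit quaternion [x, y, z, w].
In Python, from workcell import env, viewer gives the robot as it stands.
- The arm moves only by the tool servo_tool, never from a script. Its argument "series" is a list of rows, each an object of numbers: "x", "y", "z": the shift along the world's x, y, z each as a share of 20 cm, from -1 to 1; "rx", "ry", "rz": the turn, a rotation vector about the world's x, y, z each as a share of 180 degrees, from -1 to 1. A call has exactly 10 rows; each row is the pose to reach, as a shift and turn from the pose commanded when the call began, turning the shorter way round; what a row does not reach only later rows make up. A row lasts 1/8 s, in which the tool goes at most 62.5 mm and 10.7 degrees, less where a joint would pass 70% of its speed; a pose out of reach is approached as far as the arm can. A call with a number of a shift or a turn outside -1 to 1 is refused whole. A call with a gripper value outside its range is refused whole. "jaw" is the finger opening in mm, from 0 to 85.4, set as the call begins (left out, the last holds). The fingers move at their own pace and stop on an object; the grip force is fixed at half the most. Time passes only in rows, so rows that repeat a pose let the fingers close, or fill a call up. It gives the time, the measured TCP pose, the force, the opening and the grip force at its end, in the units of the state.
- env.read_state(): the state, without advancing time (a new reading comes with each control period).
- viewer.grab_frame(name): name is "scene" or "side" or "wrist"; returns (picture, depth): 384x512x3 uint8, red, green, blue; 384x512 float32, m along the optical axis (not along the pixel's ray), 0 where there is no reading.
- viewer.calibration(name): a dict with "mtx" (3x3 intrinsics, pixels), "R" (3x3) and "t" (3): a world point X has camera coordinates R X + t. Camera axes: x right, y down, z forward; pixel columns grow to the right and rows downward; lengths in m; the calibration is good to about 2 mm. The wrist camera is an equidistant fisheye: a pixel r from the principal point sees the ray r / f radians off the axis. A picture is of the moment at which its call begins: read the wrist's pose just before it. calibration takes no time and is no camera call; for the wrist camera it gives the pose at the moment of the call.
- env.hand_in(): hands the job in; it is judged then, once.
The state is a dict: "time_s": time; "q": joint angles; "qvel": joint speeds; "tau": joint torques, N m; "ee_pos": TCP position; "eef_rot": TCP orientation; "ft_force": force on the tool from outside, world axes, zero at the start; "ft_torque": the same for the moment, N m; "gripper_width": finger opening in m; "grasp_force": force on a finger pad.
Only numpy, scipy, OpenCV 4.12 (cv2) and the standard library are available. Lean on these libraries where they do the work, as an engineer would, in place of code of your own. Each camera call takes 0.05 s, during which the arm holds its last target. There are 200 camera calls.

## Working session

There is one attempt and no reset: what is moved stays moved. The work goes in short steps, Python scripts to look and compute and a tool call to move; the robot and the scene stay as the last step left them, time stands still between calls to the robot, and variables do not carry over. Pictures are saved under pics/ and viewed, at most 10 in all, crops included, and the job is handed in when it is done.

Besides the shell and the picture viewer there is one more tool, called after "Call:" as name(argument=value, ...) on one line, values as JSON. servo_tool: Moves the arm, as the interface text tells. Shift numbers are shares of 20 cm and turn numbers shares of 180 degrees, none past 1 either way. Its arguments: {"type":"object","properties":{"series":{"type":"array","items":{"type":"object","properties":{"x":{"type":"number"},"y":{"type":"number"},"z":{"type":"number"},"rx":{"type":"number"},"ry":{"type":"number"},"rz":{"type":"number"}}}},"jaw":{"type":"number"}},"required":["series"]}

```bash
mkdir -p pics; cat > h.py <<'E'
import numpy as np, cv2
from workcell import env, viewer
def grab(n,save=None):
    c=viewer.calibration(n); im,d=viewer.grab_frame(n)
    if save: cv2.imwrite('pics/'+save,im[...,::-1])
    np.savez('/tmp/%s.npz'%n,im=im,d=d,K=c['mtx'],R=c['R'],t=c['t'])
    return im,d,c
def load(n):
    return np.load('/tmp/%s.npz'%n)
def px(f,u,v,z=None):
    """world point of pixel; by depth, or on plane z"""
    K=f['K'];R=f['R'];t=f['t']
    r=np.array([(u-K[0,2])/K[0,0],(v-K[1,2])/K[1,1],1.])
    o=-R.T@t; d=R.T@r
    if z is None: return o+d*f['d'][int(round(v)),int(round(u))]
    return o+d*(z-o[2])/d[2]
def proj(f,X):
    c=f['R']@np.array(X)+f['t']; p=f['K']@c; return p[:2]/p[2]
E
python3 - <<'E'
from h import *
a=grab('scene')[0];b=grab('side')[0]
s=env.read_state();print(s['time_s'],s['ee_pos'],s['eef_rot'])
for n in('scene','side'):
    f=load(n);print(n,-f['R'].T@f['t'],f['R'][2],f['K'][0,0])
cv2.imwrite('pics/a.png',cv2.resize(a,(800,600),interpolation=cv2.INTER_CUBIC)[...,::-1])
cv2.imwrite('pics/b.png',cv2.resize(b,(800,600),interpolation=cv2.INTER_CUBIC)[...,::-1])
E
```

```text
0.1 [ 0.15698571 -0.65631727  0.23063602] [ 9.93117471e-01  1.17121390e-01 -4.19810000e-05 -5.16215289e-04]
scene [ 1.15431747 -0.32129064  0.76556987] [-0.70448992  0.35428442 -0.61496057] 394.2508596725342
side [ 0.38358914 -0.75295224  0.61838149] [ 0.11772977  0.8680487  -0.48231852] 355.0278925618693
```

View pics/a.png

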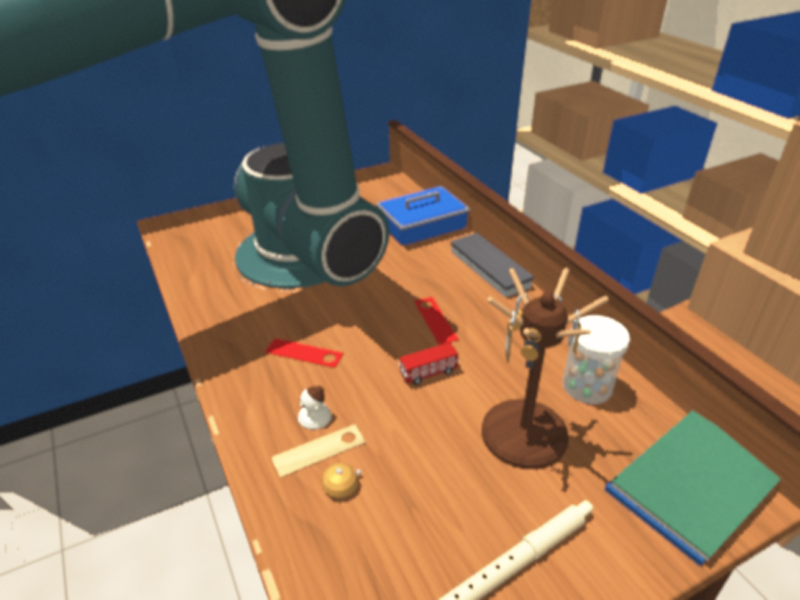

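View pics/b.png

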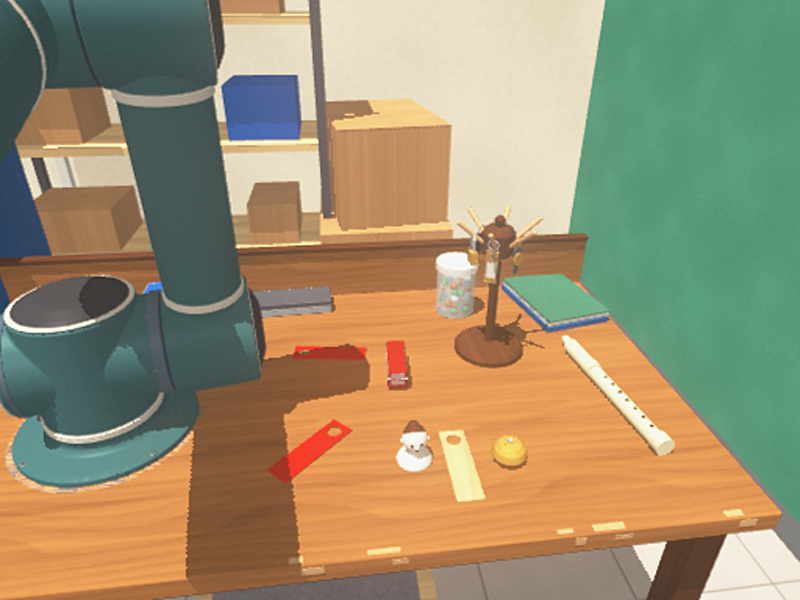

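The pass (side view: hole at about (454,440), plain end at (469,499)) lies between the doll head (414,450) and the bell (509,450). The stand is at (490,350). Next I'll measure these and enlarge the stand head.

```bash
python3 - <<'E'
from h import *
k=1.5625
S=load('scene');D=load('side')
for f,n,pts in((S,'scene',dict(hole=(348,437),pe=(279,463),foot=(525,433))),(D,'side',dict(hole=(454,440),pe=(469,499),foot=(489,345)))):
    for a,(u,v) in pts.items(): print(n,a,px(f,u/k,v/k,0.022 if a=='foot' else 0.003).round(4))
# points by depth cluster
for f in(S,D):
    vv,uu=np.mgrid[0:384,0:512];K=f['K']
    r=np.stack([(uu-K[0,2])/K[0,0],(vv-K[1,2])/K[1,1],np.ones_like(uu)],-1)*f['d'][...,None]
    P=(r-f['t'])@f['R']; im=f['im'].astype(int)
    ok=f['d']>0
    m=ok&(abs(P[...,2]-.003)<.008)&(im[...,0]>190)&(im[...,1]>165)&(im[...,2]>100)&(P[...,0]<.62)&(P[...,0]>.3)&(abs(P[...,1]+.2)<.1)
    n,l,st,c=cv2.connectedComponentsWithStats(m.astype(np.uint8));i=1+np.argmax(st[1:,4])
    Q=P[l==i][:,:2].astype(np.float32);print(len(Q),cv2.minAreaRect(Q), cv2.boxPoints(cv2.minAreaRect(Q)).round(4).tolist())
    # post/hub/pegs points
    m=ok&(P[...,2]>.20)&(P[...,2]<.30)&(P[...,0]>.4)&(P[...,0]<.9)&(abs(P[...,1])<.3)
    Q=P[m];print('head',len(Q),Q.mean(0).round(3),Q.min(0).round(3),Q.max(0).round(3))
    m=ok&(P[...,2]>.012)&(P[...,2]<.03)&(P[...,0]>.45)&(P[...,0]<.9)&(im[...,0]<110)&(abs(P[...,1])<.2)
    Q=P[m];print('foot',len(Q),np.percentile(Q,[2,50,98],axis=0).round(3).tolist())
    for nm,(a,b) in dict(low=(.01,.06)).items():
        m=ok&(P[...,2]>a)&(P[...,2]<.07)&(P[...,0]>.3)&(P[...,0]<.9)&(abs(P[...,1]+.13)<.15)
        n,l,st,c=cv2.connectedComponentsWithStats(m.astype(np.uint8))
        for i in range(1,n):
            if st[i,4]>60: Q=P[l==i];print('  obj',st[i,4],Q.min(0).round(3),Q.max(0).round(3))
a=cv2.resize(S['im'][165:255,295:405],None,fx=4,fy=4,interpolation=cv2.INTER_CUBIC)
b=cv2.resize(D['im'][120:210,270:370],None,fx=4,fy=4,interpolation=cv2.INTER_CUBIC)
cv2.imwrite('pics/c.png',np.hstack([a[:, :400],b])[...,::-1])
E
```

```text
scene hole [ 0.549 -0.108  0.003]
scene pe [ 0.5465 -0.2207  0.003 ]
scene foot [0.6836 0.1317 0.022 ]
side hole [ 0.5485 -0.1105  0.003 ]
side pe [ 0.5456 -0.2275  0.003 ]
side foot [0.6642 0.1187 0.022 ]
753 ((0.5450916886329651, -0.16480641067028046), (0.05017037317156792, 0.12955914437770844), 0.011494144797325134) [[0.5199999809265137, -0.10000000149011612], [0.5199999809265137, -0.2295999974012375], [0.5702000260353088, -0.2295999974012375], [0.5702000260353088, -0.10000000149011612]]
head 1539 [0.676 0.134 0.244] [0.593 0.07  0.201] [0.749 0.21  0.279]
foot 669 [[0.498, 0.096, 0.012], [0.702, 0.164, 0.018], [0.855, 0.199, 0.026]]
  obj 334 [ 0.468 -0.164  0.01 ] [ 0.504 -0.117  0.062]
  obj 397 [ 0.602 -0.181  0.01 ] [ 0.651 -0.122  0.037]
  obj 777 [ 0.828 -0.113  0.01 ] [0.863 0.02  0.027]
736 ((0.5478891134262085, -0.1654544174671173), (0.04414590448141098, 0.13093920052051544), 0.5640272498130798) [[0.5252000093460083, -0.10019999742507935], [0.5264999866485596, -0.23109999299049377], [0.5705999732017517, -0.23070000112056732], [0.5692999958992004, -0.0997999981045723]]
head 935 [0.662 0.127 0.24 ] [0.59 0.07 0.2 ] [0.748 0.208 0.279]
foot 111 [[0.666, 0.126, 0.012], [0.704, 0.169, 0.02], [0.876, 0.198, 0.024]]
  obj 685 [ 0.825 -0.18   0.01 ] [0.877 0.019 0.033]
  obj 431 [ 0.457 -0.164  0.01 ] [ 0.503 -0.125  0.065]
  obj 349 [ 0.596 -0.183  0.01 ] [ 0.648 -0.135  0.038]
```

View pics/c.png

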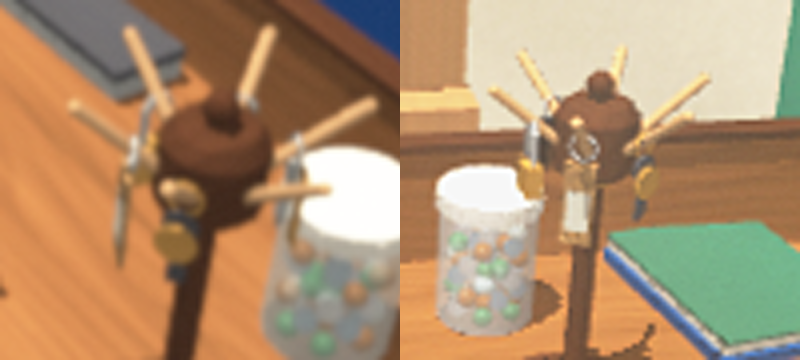

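```bash
python3 - <<'E'
from h import *
from scipy.optimize import least_squares
S=load('scene');D=load('side')
A=[(295+u/4,165+v/4) for u,v in [(130,30),(271,29),(374,101),(327,188),(75,104)]]
B=[(270+(u-400)/4,120+v/4) for u,v in [(493,92),(522,53),(622,50),(706,78),(688,118)]]
T=[px(S,*p,.272)[:2] for p in A]; U=[px(D,*p,.272)[:2] for p in B]
print('fin',px(S,295+222/4,165+108/4,.272),px(D,270+200/4,120+83/4,.272))
for n,Q in(('S',T),('D',U)):
    Q=np.array(Q)
    def r(p):
        a=np.arctan2(*(Q-p[:2]).T[::-1]);k=np.round((a-p[2])/(np.pi/3));b=p[2]+k*np.pi/3
        return (Q-p[:2]-.0786*np.stack([np.cos(b),np.sin(b)],1)).ravel()
    best=min((least_squares(r,[*c,t]) for t in np.arange(0,1.05,.1) for c in [(.67,.135)]),key=lambda s:s.cost)
    print(n,best.x.round(4),best.cost**.5,np.degrees(best.x[2])); print(np.degrees(np.arctan2(*(Q-best.x[:2]).T[::-1])).round(1))
E
```

```text
fin [0.67442897 0.13906036 0.272     ] [0.66802564 0.13728422 0.272     ]
S [0.6717 0.1418 1.0917] 0.003630541603417665 62.55005873227781
[-177.5  122.5   63.7    1.7 -117.7]
D [0.6675 0.1341 1.0893] 0.0049025940808761865 62.41338357291551
[-175.6  119.8   62.4    3.7  -58.3]
```

Reading the crop, the stand axis is at about (0.669, 0.137). The pegs sit at 2.5° plus multiples of 60°, and the empty one (scene crop tip (327,188)) points away at about 2.5°. I'll push the −57° peg clockwise round the front, starting by moving over with the fingers shut.

Call:
servo_tool(jaw=0, series=[{"x":0.2,"y":0.25,"z":0.2},{"x":0.4,"y":0.5,"z":0.4},{"x":0.6,"y":0.75,"z":0.6},{"x":0.75,"y":0.95,"z":0.7},{"x":0.75,"y":0.95,"z":0.7},{"x":0.75,"y":0.95,"z":0.7},{"x":0.75,"y":0.95,"z":0.7},{"x":0.75,"y":0.95,"z":0.7},{"x":0.75,"y":0.95,"z":0.7},{"x":0.75,"y":0.95,"z":0.7}])

```text
$.series[0]: bad value
```

Call:
servo_tool(series=[{"x":0.2,"y":0.25},{"x":0.4,"y":0.5},{"x":0.6,"y":0.75},{"x":0.75,"y":0.95},{"x":0.75,"y":0.95},{"x":0.75,"y":0.95},{"x":0.75,"y":0.95},{"x":0.75,"y":0.95},{"x":0.75,"y":0.95},{"x":0.75,"y":0.95}])

```text
$.series[0]: bad value
```

Call:
servo_tool(series=[{"x":0.2,"y":0.25},{"x":0.4,"y":0.5},{"x":0.6,"y":0.75},{"x":0.75,"y":0.95},{"x":0.75,"y":0.95},{"x":0.75,"y":0.95},{"x":0.75,"y":0.95},{"x":0.75,"y":0.95},{"x":0.75,"y":0.95},{"x":0.75,"y":0.95}])

```text
$.series[0]: bad value
```

Call:
servo_tool(jaw=0, series=[{"x":0.25,"y":0.3,"z":0.2,"rx":0,"ry":0,"rz":0},{"x":0.5,"y":0.6,"z":0.4,"rx":0,"ry":0,"rz":0},{"x":0.75,"y":0.95,"z":0.7,"rx":0,"ry":0,"rz":0},{"x":0.75,"y":0.95,"z":0.7,"rx":0,"ry":0,"rz":0},{"x":0.75,"y":0.95,"z":0.7,"rx":0,"ry":0,"rz":0},{"x":0.75,"y":0.95,"z":0.7,"rx":0,"ry":0,"rz":0},{"x":0.75,"y":0.95,"z":0.7,"rx":0,"ry":0,"rz":0},{"x":0.75,"y":0.95,"z":0.7,"rx":0,"ry":0,"rz":0},{"x":0.75,"y":0.95,"z":0.7,"rx":0,"ry":0,"rz":0},{"x":0.75,"y":0.95,"z":0.7,"rx":0,"ry":0,"rz":0}])

```text
time_s: 1.35
ee_pos: [0.3067, -0.4668, 0.3709]
eef_rot: [0.993, 0.117, -0.0, -0.0]
ft_force: [-0.1, -0.4, 0.3]
gripper_width: 0.0002
grasp_force: 0.0
```

Call:
servo_tool(series=[{"x":0.2,"y":0.25,"z":0,"rx":0,"ry":0,"rz":-0.02},{"x":0.4,"y":0.5,"z":0,"rx":0,"ry":0,"rz":-0.04},{"x":0.72,"y":0.93,"z":0,"rx":0,"ry":0,"rz":-0.0744},{"x":0.72,"y":0.93,"z":0,"rx":0,"ry":0,"rz":-0.0744},{"x":0.72,"y":0.93,"z":0,"rx":0,"ry":0,"rz":-0.0744},{"x":0.72,"y":0.93,"z":0,"rx":0,"ry":0,"rz":-0.0744},{"x":0.72,"y":0.93,"z":0,"rx":0,"ry":0,"rz":-0.0744},{"x":0.72,"y":0.93,"z":0,"rx":0,"ry":0,"rz":-0.0744},{"x":0.72,"y":0.93,"z":0,"rx":0,"ry":0,"rz":-0.0744},{"x":0.72,"y":0.93,"z":0,"rx":0,"ry":0,"rz":-0.0744}])

```text
time_s: 2.6
ee_pos: [0.4509, -0.2807, 0.3713]
eef_rot: [1.0, 0.0, 0.0, 0.0]
ft_force: [0.8, -0.9, -0.3]
gripper_width: -0.0002
grasp_force: 0.0
```

Call:
servo_tool(series=[{"x":0.24,"y":0.3,"z":0,"rx":0,"ry":0,"rz":0},{"x":0.48,"y":0.6,"z":0,"rx":0,"ry":0,"rz":0},{"x":0.72,"y":0.93,"z":0,"rx":0,"ry":0,"rz":0},{"x":0.72,"y":0.93,"z":0,"rx":0,"ry":0,"rz":0},{"x":0.72,"y":0.93,"z":0,"rx":0,"ry":0,"rz":0},{"x":0.72,"y":0.93,"z":0,"rx":0,"ry":0,"rz":0},{"x":0.72,"y":0.93,"z":0,"rx":0,"ry":0,"rz":0},{"x":0.72,"y":0.93,"z":0,"rx":0,"ry":0,"rz":0},{"x":0.72,"y":0.93,"z":0,"rx":0,"ry":0,"rz":0},{"x":0.72,"y":0.93,"z":0,"rx":0,"ry":0,"rz":0}])

```text
time_s: 3.85
ee_pos: [0.5949, -0.0947, 0.3714]
eef_rot: [1.0, 0.0, 0.0, 0.0]
ft_force: [0.8, 0.6, 0.5]
gripper_width: -0.0002
grasp_force: 0.0
```

Call:
servo_tool(series=[{"x":0.24,"y":0.3,"z":0,"rx":0,"ry":0,"rz":0},{"x":0.48,"y":0.6,"z":0,"rx":0,"ry":0,"rz":0},{"x":0.72,"y":0.93,"z":0,"rx":0,"ry":0,"rz":0},{"x":0.72,"y":0.93,"z":0,"rx":0,"ry":0,"rz":0},{"x":0.72,"y":0.93,"z":0,"rx":0,"ry":0,"rz":0},{"x":0.72,"y":0.93,"z":0,"rx":0,"ry":0,"rz":0},{"x":0.72,"y":0.93,"z":0,"rx":0,"ry":0,"rz":0},{"x":0.72,"y":0.93,"z":0,"rx":0,"ry":0,"rz":0},{"x":0.72,"y":0.93,"z":0,"rx":0,"ry":0,"rz":0},{"x":0.72,"y":0.93,"z":0,"rx":0,"ry":0,"rz":0}])

```text
time_s: 5.1
ee_pos: [0.7389, 0.0913, 0.3715]
eef_rot: [1.0, 0.0, 0.0, -0.0]
ft_force: [0.4, -0.2, -1.2]
gripper_width: 0.0004
grasp_force: 0.0
```

```bash
python3 - <<'E'
from h import *
s=env.read_state();print(s['time_s'],s['q'].round(3) if hasattr(s['q'],'round') else s['q'],s['ee_pos'])
w=grab('wrist','w.png')[0]
E
```

```text
5.1 [0.089 0.272 1.038 0.    1.831 1.659] [0.73891089 0.09128411 0.37146361]
```

View pics/w.png

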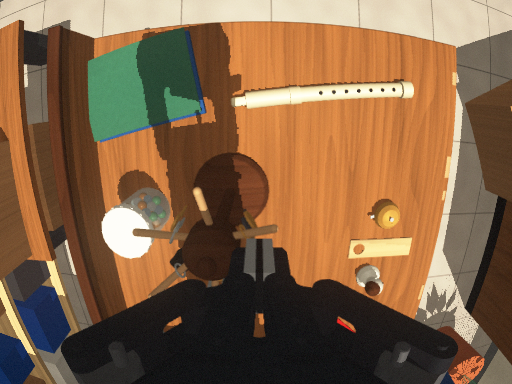

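The wrist view confirms that the peg pointing +x (tip about (198,192)) is bare. The fingers (about (260,258)) are beside the −57° peg (275,230).

Call:
servo_tool(series=[{"x":-0.032,"y":0.06,"z":0,"rx":0,"ry":0,"rz":0},{"x":-0.032,"y":0.06,"z":-0.1,"rx":0,"ry":0,"rz":0},{"x":-0.032,"y":0.06,"z":-0.3,"rx":0,"ry":0,"rz":0},{"x":-0.032,"y":0.06,"z":-0.45,"rx":0,"ry":0,"rz":0},{"x":-0.032,"y":0.06,"z":-0.587,"rx":0,"ry":0,"rz":0},{"x":-0.032,"y":0.06,"z":-0.587,"rx":0,"ry":0,"rz":0},{"x":-0.032,"y":0.06,"z":-0.587,"rx":0,"ry":0,"rz":0},{"x":-0.032,"y":0.06,"z":-0.587,"rx":0,"ry":0,"rz":0},{"x":-0.032,"y":0.06,"z":-0.587,"rx":0,"ry":0,"rz":0},{"x":-0.032,"y":0.06,"z":-0.587,"rx":0,"ry":0,"rz":0}])

```text
time_s: 6.4
ee_pos: [0.7327, 0.1035, 0.2543]
eef_rot: [1.0, 0.0, 0.0, -0.0]
ft_force: [-0.8, 1.2, -0.1]
gripper_width: 0.0003
grasp_force: 0.0
```

```bash
python3 - <<'E'
import numpy as np
p=np.array([.7325,.1033]);c=np.array([.669,.137])
A=np.radians(np.linspace(-28,-222,31))[1:]
for k in range(3):
    q=[c+.07*np.array([np.cos(a),np.sin(a)]) for a in A[10*k:10*k+10]]
    print([tuple(((x-p)/.2).round(3).tolist()) for x in q]); p=q[-1]
E
```

```text
[(-0.029, -0.03), (-0.053, -0.061), (-0.081, -0.089), (-0.111, -0.114), (-0.144, -0.136), (-0.18, -0.153), (-0.217, -0.167), (-0.255, -0.176), (-0.294, -0.181), (-0.334, -0.181)]
[(-0.039, 0.004), (-0.078, 0.013), (-0.115, 0.025), (-0.151, 0.042), (-0.184, 0.063), (-0.215, 0.087), (-0.244, 0.115), (-0.268, 0.146), (-0.289, 0.179), (-0.307, 0.215)]
[(-0.013, 0.037), (-0.022, 0.076), (-0.026, 0.115), (-0.026, 0.154), (-0.022, 0.194), (-0.013, 0.232), (-0.0, 0.269), (0.017, 0.305), (0.038, 0.338), (0.063, 0.369)]
```

Call:
servo_tool(series=[{"x":-0.029,"y":-0.03,"z":0,"rx":0,"ry":0,"rz":0},{"x":-0.053,"y":-0.061,"z":0,"rx":0,"ry":0,"rz":0},{"x":-0.081,"y":-0.089,"z":0,"rx":0,"ry":0,"rz":0},{"x":-0.111,"y":-0.114,"z":0,"rx":0,"ry":0,"rz":0},{"x":-0.144,"y":-0.136,"z":0,"rx":0,"ry":0,"rz":0},{"x":-0.18,"y":-0.153,"z":0,"rx":0,"ry":0,"rz":0},{"x":-0.217,"y":-0.167,"z":0,"rx":0,"ry":0,"rz":0},{"x":-0.255,"y":-0.176,"z":0,"rx":0,"ry":0,"rz":0},{"x":-0.294,"y":-0.181,"z":0,"rx":0,"ry":0,"rz":0},{"x":-0.334,"y":-0.181,"z":0,"rx":0,"ry":0,"rz":0}])

```text
time_s: 7.65
ee_pos: [0.6653, 0.0673, 0.254]
eef_rot: [1.0, 0.001, 0.0, 0.0]
ft_force: [0.9, 1.4, 0.2]
gripper_width: 0.0002
grasp_force: 0.4
```

Call:
servo_tool(series=[{"x":-0.039,"y":0.004,"z":0,"rx":0,"ry":0,"rz":0},{"x":-0.078,"y":0.013,"z":0,"rx":0,"ry":0,"rz":0},{"x":-0.115,"y":0.025,"z":0,"rx":0,"ry":0,"rz":0},{"x":-0.151,"y":0.042,"z":0,"rx":0,"ry":0,"rz":0},{"x":-0.184,"y":0.063,"z":0,"rx":0,"ry":0,"rz":0},{"x":-0.215,"y":0.087,"z":0,"rx":0,"ry":0,"rz":0},{"x":-0.244,"y":0.115,"z":0,"rx":0,"ry":0,"rz":0},{"x":-0.268,"y":0.146,"z":0,"rx":0,"ry":0,"rz":0},{"x":-0.289,"y":0.179,"z":0,"rx":0,"ry":0,"rz":0},{"x":-0.307,"y":0.215,"z":0,"rx":0,"ry":0,"rz":0}])

```text
time_s: 8.9
ee_pos: [0.6042, 0.1108, 0.2539]
eef_rot: [1.0, 0.001, -0.0, 0.0]
ft_force: [1.0, 0.3, -0.3]
gripper_width: -0.0
grasp_force: 0.4
```

Call:
servo_tool(series=[{"x":-0.013,"y":0.037,"z":0,"rx":0,"ry":0,"rz":0},{"x":-0.022,"y":0.076,"z":0,"rx":0,"ry":0,"rz":0},{"x":-0.026,"y":0.115,"z":0,"rx":0,"ry":0,"rz":0},{"x":-0.026,"y":0.154,"z":0,"rx":0,"ry":0,"rz":0},{"x":-0.022,"y":0.194,"z":0,"rx":0,"ry":0,"rz":0},{"x":-0.013,"y":0.232,"z":0,"rx":0,"ry":0,"rz":0},{"x":0,"y":0.269,"z":0,"rx":0,"ry":0,"rz":0},{"x":0.017,"y":0.305,"z":0,"rx":0,"ry":0,"rz":0},{"x":0.038,"y":0.338,"z":0,"rx":0,"ry":0,"rz":0},{"x":0.063,"y":0.369,"z":0,"rx":0,"ry":0,"rz":0}])

```text
time_s: 10.15
ee_pos: [0.6173, 0.1845, 0.2538]
eef_rot: [1.0, 0.001, -0.0, -0.0]
ft_force: [-1.0, -1.1, 0.0]
gripper_width: 0.0
grasp_force: 0.4
```

Call:
servo_tool(series=[{"x":-0.02,"y":-0.01,"z":0,"rx":0,"ry":0,"rz":0},{"x":-0.02,"y":-0.01,"z":0.25,"rx":0,"ry":0,"rz":0},{"x":-0.02,"y":-0.01,"z":0.5,"rx":0,"ry":0,"rz":0},{"x":-0.1,"y":-0.2,"z":0.5,"rx":0,"ry":0,"rz":0},{"x":-0.2,"y":-0.45,"z":0.5,"rx":0,"ry":0,"rz":0},{"x":-0.35,"y":-0.7,"z":0.5,"rx":0,"ry":0,"rz":0},{"x":-0.35,"y":-0.95,"z":0.5,"rx":0,"ry":0,"rz":0},{"x":-0.35,"y":-0.95,"z":0.5,"rx":0,"ry":0,"rz":0},{"x":-0.35,"y":-0.95,"z":0.5,"rx":0,"ry":0,"rz":0},{"x":-0.35,"y":-0.95,"z":0.5,"rx":0,"ry":0,"rz":0}])

```text
time_s: 11.4
ee_pos: [0.5471, -0.0051, 0.3538]
eef_rot: [1.0, 0.001, -0.0, -0.0]
ft_force: [-0.2, 1.1, -0.1]
gripper_width: -0.0
grasp_force: 0.0
```

```bash
python3 - <<'E'
from h import *
s=env.read_state();print(s['time_s'],np.round(s['q'],3),s['ee_pos'])
S=grab('scene')[0];D=grab('side')[0]
a=cv2.resize(S[160:260,295:395],None,fx=4,fy=4,interpolation=cv2.INTER_CUBIC)
b=cv2.resize(D[120:220,270:370],None,fx=4,fy=4,interpolation=cv2.INTER_CUBIC)
cv2.imwrite('pics/d.png',np.hstack([a,b])[...,::-1])
E
```

```text
11.4 [-0.056 -0.168  1.524  0.     1.786  1.513] [ 0.54706057 -0.00506211  0.3538229 ]
```

View pics/d.png

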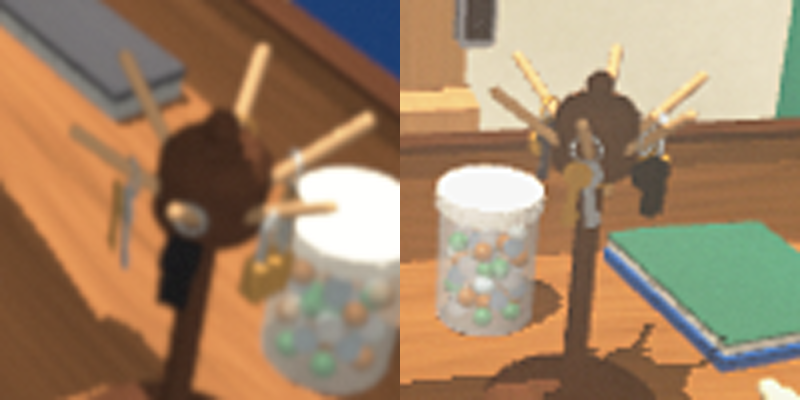

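The bare peg now points forward (scene crop tip (125,55), side crop tip (493,92)) and the padlock has gone to the far side. I'll refit the angle and get the approach numbers for the pass.

```bash
python3 - <<'E'
from h import *
from scipy.optimize import least_squares
S=load('scene');D=load('side')
A=[(295+u/4,160+v/4) for u,v in [(125,55),(264,47),(372,116),(333,207),(75,130)]]
B=[(270+(u-400)/4,120+v/4) for u,v in [(493,92),(520,53),(615,48),(706,77),(692,117)]]
P0=None
Qs=[np.array([px(f,*p,.272)[:2] for p in L]) for f,L in((S,A),(D,B))]
def r(p):
    o=[]
    for i,Q in enumerate(Qs):
        c=p[2*i:2*i+2]; a=np.arctan2(*(Q-c).T[::-1]);b=p[4]+np.round((a-p[4])/(np.pi/3))*np.pi/3
        o.append(Q-c-.0786*np.stack([np.cos(b),np.sin(b)],1))
    return np.concatenate(o).ravel()
s=min((least_squares(r,[.669,.137,.669,.137,t]) for t in np.arange(-.5,.5,.1)),key=lambda s:s.cost)
print(s.x.round(4),s.cost**.5,np.degrees(s.x[4])); print(Qs[0][0],Qs[1][0])
E
```

```text
[ 0.6724  0.1412  0.6678  0.1354 -0.9605] 0.006420848813945236 -55.03469178679709
[0.59790528 0.13327239] [0.59129989 0.12819567]
```

Call:
servo_tool(series=[{"x":0,"y":-0.25,"z":-0.2,"rx":0,"ry":0,"rz":0},{"x":0,"y":-0.5,"z":-0.4,"rx":0,"ry":0,"rz":0},{"x":0,"y":-0.715,"z":-0.6,"rx":0,"ry":0,"rz":0},{"x":0,"y":-0.715,"z":-0.8,"rx":0,"ry":0,"rz":0},{"x":0,"y":-0.715,"z":-1,"rx":0,"ry":0,"rz":0},{"x":0,"y":-0.715,"z":-1,"rx":0,"ry":0,"rz":0},{"x":0,"y":-0.715,"z":-1,"rx":0,"ry":0,"rz":0},{"x":0,"y":-0.715,"z":-1,"rx":0,"ry":0,"rz":0},{"x":0,"y":-0.715,"z":-1,"rx":0,"ry":0,"rz":0},{"x":0,"y":-0.715,"z":-1,"rx":0,"ry":0,"rz":0}])

```text
time_s: 12.75
ee_pos: [0.5472, -0.1489, 0.1544]
eef_rot: [1.0, 0.001, 0.0, 0.0]
ft_force: [-0.7, -0.4, -0.2]
gripper_width: 0.0001
grasp_force: 0.0
```

Call:
servo_tool(series=[{"x":0,"y":0,"z":-0.15,"rx":0,"ry":0,"rz":0},{"x":0,"y":0,"z":-0.3,"rx":0,"ry":0,"rz":0},{"x":0,"y":0,"z":-0.45,"rx":0,"ry":0,"rz":0},{"x":0,"y":0,"z":-0.6,"rx":0,"ry":0,"rz":0},{"x":0,"y":0,"z":-0.68,"rx":0,"ry":0,"rz":0},{"x":0,"y":0,"z":-0.72,"rx":0,"ry":0,"rz":0},{"x":0,"y":0,"z":-0.735,"rx":0,"ry":0,"rz":0},{"x":0,"y":0,"z":-0.745,"rx":0,"ry":0,"rz":0},{"x":0,"y":0,"z":-0.75,"rx":0,"ry":0,"rz":0},{"x":0,"y":0,"z":-0.75,"rx":0,"ry":0,"rz":0}])

```text
time_s: 14.0
ee_pos: [0.5472, -0.1489, 0.0043]
eef_rot: [1.0, 0.001, 0.0, 0.0]
ft_force: [0.0, -0.1, 0.4]
gripper_width: -0.0001
grasp_force: 0.0
```

Call:
servo_tool(series=[{"x":0,"y":0,"z":-0.003,"rx":0,"ry":0,"rz":0},{"x":0,"y":0,"z":-0.006,"rx":0,"ry":0,"rz":0},{"x":0,"y":0,"z":-0.008,"rx":0,"ry":0,"rz":0},{"x":0,"y":0,"z":-0.01,"rx":0,"ry":0,"rz":0},{"x":0,"y":0,"z":-0.01,"rx":0,"ry":0,"rz":0},{"x":0,"y":0,"z":-0.01,"rx":0,"ry":0,"rz":0},{"x":0,"y":0,"z":-0.01,"rx":0,"ry":0,"rz":0},{"x":0,"y":0,"z":-0.01,"rx":0,"ry":0,"rz":0},{"x":0,"y":0,"z":-0.01,"rx":0,"ry":0,"rz":0},{"x":0,"y":0,"z":-0.01,"rx":0,"ry":0,"rz":0}])

```text
time_s: 15.25
ee_pos: [0.5472, -0.1489, 0.003]
eef_rot: [1.0, 0.001, 0.0, 0.0]
ft_force: [-7.2, 2.3, 13.9]
gripper_width: 0.0
grasp_force: 7.0
```

Call:
servo_tool(series=[{"x":0,"y":-0.03,"z":0.001,"rx":0,"ry":0,"rz":0},{"x":0,"y":-0.09,"z":0.001,"rx":0,"ry":0,"rz":0},{"x":0,"y":-0.16,"z":0.001,"rx":0,"ry":0,"rz":0},{"x":0,"y":-0.24,"z":0.001,"rx":0,"ry":0,"rz":0},{"x":0,"y":-0.32,"z":0.001,"rx":0,"ry":0,"rz":0},{"x":0,"y":-0.4,"z":0.001,"rx":0,"ry":0,"rz":0},{"x":0,"y":-0.48,"z":0.001,"rx":0,"ry":0,"rz":0},{"x":0,"y":-0.54,"z":0.001,"rx":0,"ry":0,"rz":0},{"x":0,"y":-0.575,"z":0.001,"rx":0,"ry":0,"rz":0},{"x":0,"y":-0.575,"z":0.001,"rx":0,"ry":0,"rz":0}])

```text
time_s: 16.5
ee_pos: [0.5476, -0.2647, 0.003]
eef_rot: [1.0, 0.0, 0.001, 0.001]
ft_force: [-0.6, -2.4, 7.1]
gripper_width: -0.0005
grasp_force: 3.1
```

Call:
servo_tool(series=[{"x":0,"y":0,"z":0.02,"rx":0,"ry":0,"rz":0},{"x":0,"y":0,"z":0.1,"rx":0,"ry":0,"rz":0},{"x":-0.1,"y":-0.1,"z":0.3,"rx":0,"ry":0,"rz":0},{"x":-0.3,"y":-0.3,"z":0.6,"rx":0,"ry":0,"rz":0},{"x":-0.5,"y":-0.6,"z":0.9,"rx":0,"ry":0,"rz":0},{"x":-0.7,"y":-0.9,"z":0.9,"rx":0,"ry":0,"rz":0},{"x":-0.7,"y":-0.9,"z":0.9,"rx":0,"ry":0,"rz":0},{"x":-0.7,"y":-0.9,"z":0.9,"rx":0,"ry":0,"rz":0},{"x":-0.7,"y":-0.9,"z":0.9,"rx":0,"ry":0,"rz":0},{"x":-0.7,"y":-0.9,"z":0.9,"rx":0,"ry":0,"rz":0}])

```text
time_s: 17.75
ee_pos: [0.4075, -0.4429, 0.1819]
eef_rot: [1.0, 0.001, -0.0, -0.0]
ft_force: [0.4, 0.5, -0.5]
gripper_width: 0.0003
grasp_force: 0.0
```

```bash
cat > pas.py <<'E'
from h import *
def pas():
  for n in('scene','side'):
    grab(n);f=load(n)
    vv,uu=np.mgrid[0:384,0:512];K=f['K']
    r=np.stack([(uu-K[0,2])/K[0,0],(vv-K[1,2])/K[1,1],np.ones_like(uu)],-1)@f['R']
    o=-f['R'].T@f['t']; P=o+r*((.003-o[2])/r[...,2])[...,None]
    im=f['im'].astype(int)
    m=(im[...,0]>190)&(im[...,1]>165)&(im[...,2]>100)&(P[...,0]<.62)&(P[...,0]>.45)&(P[...,1]<-.1)&(P[...,1]>-.45)
    k,l,st,c=cv2.connectedComponentsWithStats(m.astype(np.uint8));i=1+np.argmax(st[1:,4])
    print(n,st[i],cv2.boxPoints(cv2.minAreaRect(P[l==i][:,:2].astype(np.float32))).round(4).tolist())
E
python3 - <<'E'
from pas import *
s=env.read_state();print(s['time_s'],np.round(s['q'],3),s['ee_pos'])
pas()
S=load('scene')['im'];D=load('side')['im']
a=cv2.resize(S[235:335,130:260],(400,308),interpolation=cv2.INTER_CUBIC)
b=cv2.resize(D[240:340,230:360],(400,308),interpolation=cv2.INTER_CUBIC)
cv2.imwrite('pics/e.png',np.hstack([a,b])[...,::-1])
E
```

```text
17.75 [-0.869 -0.025  1.667  0.     1.5    0.699] [ 0.40754926 -0.44289233  0.18188081]
scene [  77  318   78   48 1917] [[0.5473999977111816, -0.4498000144958496], [0.6197999715805054, -0.45019999146461487], [0.6205999851226807, -0.29980000853538513], [0.5482000112533569, -0.2994000017642975]]
side [290 310  25  21 192] [[0.5264999866485596, -0.2021999955177307], [0.5271999835968018, -0.2590000033378601], [0.5688999891281128, -0.25850000977516174], [0.5681999921798706, -0.20170000195503235]]
```

View pics/e.png

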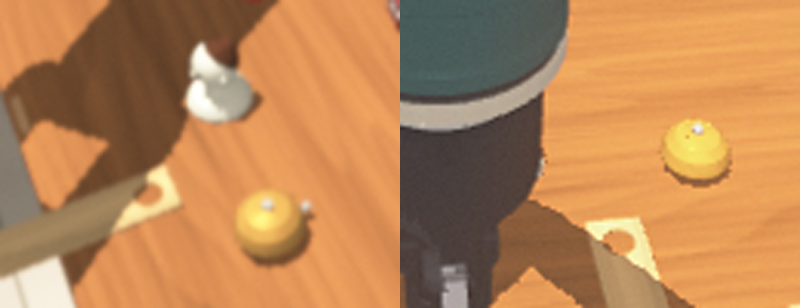

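```bash
python3 - <<'E'
from h import *
f=load('side');g=load('scene');u=lambda c,x0,y0:(x0+c[0]*.325,y0+c[1]*.325)
for c in[(220,242),(187,222),(238,218)]:print('side',px(f,*u(c,230,240),.003))
for c in[(150,192),(165,167),(182,205)]:print('scene',px(g,*u(c,130,235),.003))
E
```

```text
side [ 0.54893462 -0.22592722  0.003     ]
side [ 0.52940174 -0.20528278  0.003     ]
side [ 0.56696354 -0.20607663  0.003     ]
scene [ 0.54966666 -0.22126959  0.003     ]
scene [ 0.53226229 -0.20319     0.003     ]
scene [ 0.57247902 -0.20355889  0.003     ]
```

```bash
python3 - <<'E'
import numpy as np
from scipy.spatial.transform import Rotation as Ro
def R3(z,y): z=np.array(z,float);y=np.array(y,float);return np.stack([np.cross(y,z),y,z],1)
c,s=np.cos(np.pi/6),.5
for nm,q1,f,z,ys in(('grip',-54,150,(c,s,0),((0,0,1),(0,0,-1))),('hang',-16,120,(0,1,0),((1,0,0),(-1,0,0)))):
  for y in ys:
    M=(Ro.from_euler('z',q1,degrees=True)*Ro.from_euler('y',f,degrees=True)).inv()*Ro.from_matrix(R3(z,y))*Ro.from_euler('z',-90,degrees=True)
    e=M.as_euler('ZYZ',degrees=True)
    print(nm,y,'q4',e[0],'q5',e[1],'q6',e[2])
# rotations: down->grip and grip->hang
down=Ro.from_quat([1,0,0,0])
for y in((0,0,1),(0,0,-1)):
  g=Ro.from_matrix(R3((c,s,0),y)); print('down->grip',y,(g*down.inv()).as_rotvec()/np.pi)
  for yh in((1,0,0),(-1,0,0)):
    h=Ro.from_matrix(R3((0,1,0),yh)); print('  grip->hang',yh,(h*g.inv()).as_rotvec()/np.pi, 'pass x->',(h*g.inv()).apply([0,1,0]).round(2))
E
```

```text
grip (0, 0, 1) q4 95.20089832005694 q5 87.00411514932804 q6 -150.13609681443694
grip (0, 0, -1) q4 95.20089832005692 q5 87.00411514932804 q6 29.86390318556309
hang (1, 0, 0) q4 81.84095167394496 q5 103.81035421596792 q6 -30.98974991249977
hang (-1, 0, 0) q4 81.84095167394497 q5 103.81035421596792 q6 149.01025008750025
down->grip (0, 0, 1) [-0.29101244 -0.50404833  0.50404833]
  grip->hang (1, 0, 0) [0.25957647 0.44959963 0.25957647] pass x-> [0.   0.5  0.87]
  grip->hang (-1, 0, 0) [-0.25957647 -0.44959963  0.25957647] pass x-> [ 0.    0.5  -0.87]
down->grip (0, 0, -1) [ 0.44959963 -0.25957647 -0.25957647]
  grip->hang (1, 0, 0) [-0.25957647 -0.44959963  0.25957647] pass x-> [ 0.    0.5  -0.87]
  grip->hang (-1, 0, 0) [0.25957647 0.44959963 0.25957647] pass x-> [0.   0.5  0.87]
```

Call:
servo_tool(jaw=40, series=[{"x":0,"y":-0.05,"z":0,"rx":0.045,"ry":-0.026,"rz":-0.026},{"x":0,"y":-0.1,"z":0,"rx":0.09,"ry":-0.052,"rz":-0.052},{"x":0,"y":-0.1,"z":0,"rx":0.135,"ry":-0.078,"rz":-0.078},{"x":0,"y":-0.1,"z":0,"rx":0.18,"ry":-0.104,"rz":-0.104},{"x":0,"y":-0.1,"z":0,"rx":0.225,"ry":-0.13,"rz":-0.13},{"x":0,"y":-0.1,"z":0,"rx":0.27,"ry":-0.156,"rz":-0.156},{"x":0,"y":-0.1,"z":0,"rx":0.315,"ry":-0.182,"rz":-0.182},{"x":0,"y":-0.1,"z":0,"rx":0.36,"ry":-0.208,"rz":-0.208},{"x":0,"y":-0.1,"z":0,"rx":0.405,"ry":-0.234,"rz":-0.234},{"x":0,"y":-0.1,"z":0,"rx":0.4496,"ry":-0.2596,"rz":-0.2596}])

```text
time_s: 19.1
ee_pos: [0.4072, -0.4638, 0.182]
eef_rot: [-0.61, 0.354, -0.354, 0.614]
ft_force: [-0.0, -0.3, 0.3]
gripper_width: 0.04
grasp_force: 0.0
```

```bash
python3 - <<'E'
from h import *
from scipy.spatial.transform import Rotation as Ro
s=env.read_state();print(s['time_s'],np.degrees(s['q']).round(1),s['ee_pos'],s['ft_force'])
print(Ro.from_quat(s['eef_rot']).as_matrix().round(3))
E
```

```text
19.1 [-77.9  17.9 103.7  80.7 105.2  57.3] [ 0.40722589 -0.46382369  0.18197621] [-0.0343703  -0.3312836   0.31703364]
[[ 0.498  0.003  0.867]
 [-0.867  0.004  0.498]
 [-0.002 -1.     0.005]]
```

Call:
servo_tool(series=[{"x":0,"y":0,"z":-0.25,"rx":0,"ry":0,"rz":0},{"x":0,"y":0,"z":-0.5,"rx":0,"ry":0,"rz":0},{"x":0,"y":0,"z":-0.75,"rx":0,"ry":0,"rz":0},{"x":0,"y":0.05,"z":-0.9,"rx":0,"ry":0,"rz":0},{"x":0.1,"y":0.2,"z":-0.9,"rx":0,"ry":0,"rz":0},{"x":0.25,"y":0.35,"z":-0.9,"rx":0,"ry":0,"rz":0},{"x":0.36,"y":0.455,"z":-0.902,"rx":0,"ry":0,"rz":0},{"x":0.36,"y":0.455,"z":-0.902,"rx":0,"ry":0,"rz":0},{"x":0.36,"y":0.455,"z":-0.902,"rx":0,"ry":0,"rz":0},{"x":0.36,"y":0.455,"z":-0.902,"rx":0,"ry":0,"rz":0}])

```text
time_s: 20.35
ee_pos: [0.4788, -0.3736, 0.0018]
eef_rot: [0.613, -0.353, 0.354, -0.612]
ft_force: [0.0, 0.5, -0.3]
gripper_width: 0.0398
grasp_force: 0.0
```

Call:
servo_tool(series=[{"x":0.07,"y":0.04,"z":0,"rx":0,"ry":0,"rz":0},{"x":0.14,"y":0.08,"z":0,"rx":0,"ry":0,"rz":0},{"x":0.21,"y":0.12,"z":0,"rx":0,"ry":0,"rz":0},{"x":0.28,"y":0.16,"z":0,"rx":0,"ry":0,"rz":0},{"x":0.35,"y":0.2,"z":0,"rx":0,"ry":0,"rz":0},{"x":0.4,"y":0.23,"z":0,"rx":0,"ry":0,"rz":0},{"x":0.433,"y":0.25,"z":0,"rx":0,"ry":0,"rz":0},{"x":0.433,"y":0.25,"z":0,"rx":0,"ry":0,"rz":0},{"x":0.433,"y":0.25,"z":0,"rx":0,"ry":0,"rz":0},{"x":0.433,"y":0.25,"z":0,"rx":0,"ry":0,"rz":0}])

```text
time_s: 21.6
ee_pos: [0.5654, -0.3232, 0.0017]
eef_rot: [0.612, -0.353, 0.354, -0.612]
ft_force: [0.7, -0.3, 0.6]
gripper_width: 0.0398
grasp_force: 0.0
```

```bash
python3 - <<'E'
from h import *
s=env.read_state();print(s['time_s'],np.degrees(s['q']).round(1),s['ee_pos'],s['ft_force'])
S=grab('scene')[0];D=grab('side')[0]
a=cv2.resize(S[235:345,110:240],(400,338),interpolation=cv2.INTER_CUBIC)
b=cv2.resize(D[250:360,220:350],(400,338),interpolation=cv2.INTER_CUBIC)
cv2.imwrite('pics/f.png',np.hstack([a,b])[...,::-1])
E
```

```text
21.6 [-58.7  30.5 110.2  91.   89.2  39.2] [ 0.56539344 -0.32322518  0.00169418] [ 0.6634115  -0.27223518  0.58437025]
```

View pics/f.png

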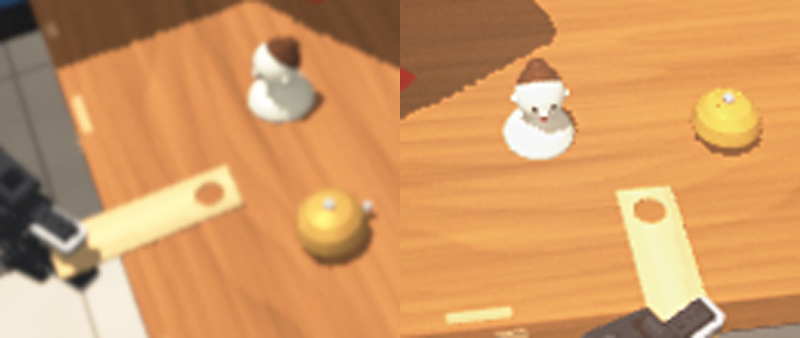

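Both fingers straddle the overhanging plain end (scene crop (65,230) and (80,275)), with the hole at (209,193). Closing now.

Call:
servo_tool(jaw=0, series=[{"x":0,"y":0,"z":0,"rx":0,"ry":0,"rz":0},{"x":0,"y":0,"z":0,"rx":0,"ry":0,"rz":0},{"x":0,"y":0,"z":0,"rx":0,"ry":0,"rz":0},{"x":0,"y":0,"z":0,"rx":0,"ry":0,"rz":0},{"x":0,"y":0,"z":0,"rx":0,"ry":0,"rz":0},{"x":0,"y":0,"z":0,"rx":0,"ry":0,"rz":0},{"x":0,"y":0,"z":0,"rx":0,"ry":0,"rz":0},{"x":0,"y":0,"z":0,"rx":0,"ry":0,"rz":0},{"x":0,"y":0,"z":0,"rx":0,"ry":0,"rz":0},{"x":0,"y":0,"z":0,"rx":0,"ry":0,"rz":0}])

```text
time_s: 22.95
ee_pos: [0.5656, -0.3229, 0.0017]
eef_rot: [0.613, -0.353, 0.354, -0.612]
ft_force: [-0.2, 0.9, -0.5]
gripper_width: 0.0019
grasp_force: 61.0
```

```bash
python3 - <<'E'
from h import *
f=load('side');g=load('scene');u=lambda c,x0,y0:(x0+c[0]*.325,y0+c[1]*.3254)
print(px(f,*u((250,210),220,250),.003),px(g,*u((209,193),110,235),.003))
for c in((217,190),(268,187)):print(px(f,*u(c,220,250),.003))
for c in((227,167),(243,204)):print(px(g,*u(c,110,235),.003))
E
```

```text
[ 0.54859158 -0.22501384  0.003     ] [ 0.54987107 -0.22336852  0.003     ]
[ 0.52903703 -0.20430802  0.003     ]
[ 0.56640824 -0.20600894  0.003     ]
[ 0.5326209  -0.20293532  0.003     ]
[ 0.571638   -0.20368901  0.003     ]
```

```bash
python3 - <<'E'
from h import *
from scipy.spatial.transform import Rotation as Ro
r=Ro.from_rotvec(np.pi*np.array([.25957647,.44959963,.25957647]))
off=r.apply([-.0165,.099,0.0003]);print('off',off, r.apply([0,1,0]))
pre=np.array([.565,.130,.280]);T=pre-off;print('TCP pre',T,'delta from now',T-np.array([.5656,-.3229,.0017]))
E
```

```text
off [0.0003     0.03521058 0.09398652] [6.06356254e-09 4.99999987e-01 8.66025411e-01]
TCP pre [0.5647     0.09478942 0.18601348] delta from now [-0.0009      0.41768942  0.18431348]
```

Call:
servo_tool(series=[{"x":0,"y":0,"z":0.05,"rx":0,"ry":0,"rz":0},{"x":0,"y":0,"z":0.15,"rx":0,"ry":0,"rz":0},{"x":-0.05,"y":0,"z":0.35,"rx":0,"ry":0,"rz":0},{"x":-0.15,"y":0,"z":0.6,"rx":0,"ry":0,"rz":0},{"x":-0.25,"y":0,"z":0.8,"rx":0,"ry":0,"rz":0},{"x":-0.25,"y":0,"z":1,"rx":0,"ry":0,"rz":0},{"x":-0.25,"y":0,"z":1,"rx":0,"ry":0,"rz":0},{"x":-0.25,"y":0,"z":1,"rx":0,"ry":0,"rz":0},{"x":-0.25,"y":0,"z":1,"rx":0,"ry":0,"rz":0},{"x":-0.25,"y":0,"z":1,"rx":0,"ry":0,"rz":0}])

```text
time_s: 24.2
ee_pos: [0.5156, -0.3227, 0.2008]
eef_rot: [-0.612, 0.354, -0.353, 0.613]
ft_force: [-0.8, -0.2, -0.5]
gripper_width: 0.0025
grasp_force: 61.0
```

Call:
servo_tool(series=[{"x":0,"y":0.02,"z":0,"rx":0.026,"ry":0.045,"rz":0.026},{"x":0,"y":0.05,"z":0,"rx":0.052,"ry":0.09,"rz":0.052},{"x":0,"y":0.1,"z":0,"rx":0.078,"ry":0.135,"rz":0.078},{"x":0,"y":0.15,"z":0,"rx":0.104,"ry":0.18,"rz":0.104},{"x":0,"y":0.2,"z":0,"rx":0.13,"ry":0.225,"rz":0.13},{"x":0,"y":0.25,"z":0,"rx":0.156,"ry":0.27,"rz":0.156},{"x":0,"y":0.3,"z":0,"rx":0.182,"ry":0.315,"rz":0.182},{"x":0,"y":0.35,"z":0,"rx":0.208,"ry":0.36,"rz":0.208},{"x":0,"y":0.4,"z":0,"rx":0.234,"ry":0.405,"rz":0.234},{"x":0,"y":0.4,"z":0,"rx":0.2596,"ry":0.4496,"rz":0.2596}])

```text
time_s: 25.45
ee_pos: [0.5158, -0.2425, 0.2013]
eef_rot: [-0.499, 0.499, 0.503, 0.499]
ft_force: [0.1, -0.6, -0.2]
gripper_width: 0.0021
grasp_force: 61.1
```

```bash
python3 - <<'E'
from h import *
from scipy.spatial.transform import Rotation as Ro
s=env.read_state();print(s['time_s'],np.degrees(s['q']).round(1),s['ee_pos'],s['ft_force'],s['gripper_width'],s['grasp_force'])
print(Ro.from_quat(s['eef_rot']).as_matrix().round(3))
E
```

```text
25.45 [-47.8  28.3  87.4  64.5 132.2 144.7] [ 0.51577122 -0.24254715  0.20125144] [ 0.13084022 -0.61401243 -0.23493787] 0.0020669603459172073 61.08750343322754
[[-0.004 -1.    -0.003]
 [ 0.003 -0.003  1.   ]
 [-1.     0.004  0.003]]
```

Call:
servo_tool(series=[{"x":0,"y":0.2,"z":0,"rx":0,"ry":0,"rz":0},{"x":0,"y":0.45,"z":0,"rx":0,"ry":0,"rz":0},{"x":0.05,"y":0.7,"z":0,"rx":0,"ry":0,"rz":0},{"x":0.1,"y":0.9,"z":0,"rx":0,"ry":0,"rz":0},{"x":0.1,"y":0.9,"z":0,"rx":0,"ry":0,"rz":0},{"x":0.1,"y":0.9,"z":0,"rx":0,"ry":0,"rz":0},{"x":0.1,"y":0.9,"z":0,"rx":0,"ry":0,"rz":0},{"x":0.1,"y":0.9,"z":0,"rx":0,"ry":0,"rz":0},{"x":0.1,"y":0.9,"z":0,"rx":0,"ry":0,"rz":0},{"x":0.1,"y":0.9,"z":0,"rx":0,"ry":0,"rz":0}])

```text
time_s: 26.7
ee_pos: [0.5356, -0.0631, 0.2017]
eef_rot: [-0.5, 0.5, 0.5, 0.5]
ft_force: [0.4, 0.4, 0.0]
gripper_width: 0.0023
grasp_force: 61.0
```

Call:
servo_tool(series=[{"x":0.03,"y":0.2,"z":0,"rx":0,"ry":0,"rz":0},{"x":0.06,"y":0.4,"z":0,"rx":0,"ry":0,"rz":0},{"x":0.095,"y":0.6,"z":-0.03,"rx":0,"ry":0,"rz":0},{"x":0.095,"y":0.785,"z":-0.055,"rx":0,"ry":0,"rz":0},{"x":0.095,"y":0.785,"z":-0.055,"rx":0,"ry":0,"rz":0},{"x":0.095,"y":0.785,"z":-0.055,"rx":0,"ry":0,"rz":0},{"x":0.095,"y":0.785,"z":-0.055,"rx":0,"ry":0,"rz":0},{"x":0.095,"y":0.785,"z":-0.055,"rx":0,"ry":0,"rz":0},{"x":0.095,"y":0.785,"z":-0.055,"rx":0,"ry":0,"rz":0},{"x":0.095,"y":0.785,"z":-0.055,"rx":0,"ry":0,"rz":0}])

```text
time_s: 27.95
ee_pos: [0.5547, 0.0939, 0.1907]
eef_rot: [-0.5, 0.5, 0.5, 0.5]
ft_force: [0.8, 0.1, -0.6]
gripper_width: 0.0021
grasp_force: 61.0
```

```bash
python3 - <<'E'
from h import *
s=env.read_state();print(s['time_s'],np.degrees(s['q']).round(1),s['ee_pos'],s['ft_force'])
S=grab('scene')[0];D=grab('side')[0];np.savez('/tmp/x.npz')
H=s['ee_pos']+np.array([.0003,.0352,.094])
for n in('scene','side'):print(n,proj(load(n),H),proj(load(n),[.592,.131,.272]))
a=cv2.resize(S[150:250,280:380],None,fx=4,fy=4,interpolation=cv2.INTER_CUBIC)
b=cv2.resize(D[115:215,240:340],None,fx=4,fy=4,interpolation=cv2.INTER_CUBIC)
cv2.imwrite('pics/g.png',np.hstack([a,b])[...,::-1])
E
```

```text
27.95 [-21.9  12.9 108.8  78.1 108.5 146.3] [0.55467249 0.09393073 0.19070414] [ 0.75131324  0.12064449 -0.62007295]
scene [314.02065243 159.7879133 ] [323.80793469 172.65787166]
side [280.07881809 138.90004817] [293.28651274 142.61514877]
```

View pics/g.png

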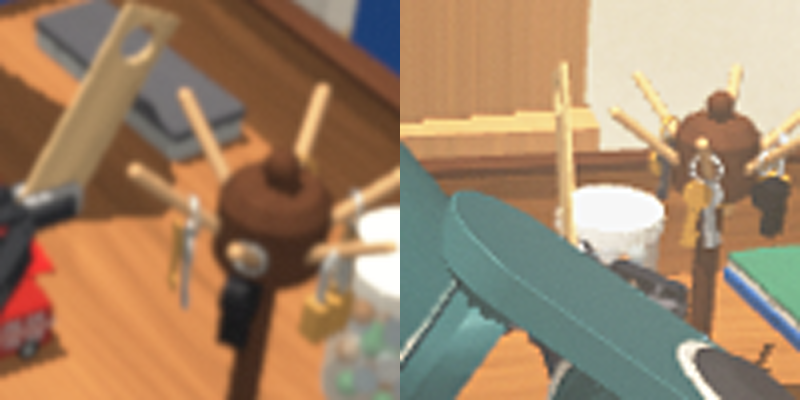

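```bash
python3 - <<'E'
from h import *
from scipy.optimize import least_squares
S=load('scene');D=load('side')
o=np.array([326.3,173.2])-[.5,.7];p=np.array([293.,142.5])
r=lambda X:np.r_[proj(S,X)-o,proj(D,X)-p]
s=least_squares(r,[.592,.131,.272]);print('free',s.x,s.fun)
s=least_squares(lambda q:r([*q,.272]),[.592,.131]);print('z fixed',s.x,s.fun)
E
```

```text
free [0.59225693 0.13620172 0.27063314] [-0.01701179  0.09168879 -0.05003839 -0.10441742]
z fixed [0.59276337 0.13525846] [-0.17540584 -0.18962561  0.23318356 -0.46129019]
```

The hole is at scene crop (138,42), matching the prediction, and the forward peg tip is at (185,92) in the scene crop and (612,110) in the side crop. That puts the tip at about (0.592, 0.1355, 0.271). Now I'll insert along the peg.

Call:
servo_tool(series=[{"x":0.05,"y":0.016,"z":0,"rx":0,"ry":0,"rz":0},{"x":0.1,"y":0.032,"z":0,"rx":0,"ry":0,"rz":0},{"x":0.1,"y":0.032,"z":0,"rx":0,"ry":0,"rz":0},{"x":0.12,"y":0.033,"z":-0.016,"rx":0,"ry":0,"rz":0},{"x":0.14,"y":0.033,"z":-0.032,"rx":0,"ry":0,"rz":0},{"x":0.16,"y":0.034,"z":-0.048,"rx":0,"ry":0,"rz":0},{"x":0.18,"y":0.034,"z":-0.065,"rx":0,"ry":0,"rz":0},{"x":0.2,"y":0.035,"z":-0.081,"rx":0,"ry":0,"rz":0},{"x":0.22,"y":0.035,"z":-0.098,"rx":0,"ry":0,"rz":0},{"x":0.22,"y":0.035,"z":-0.098,"rx":0,"ry":0,"rz":0}])

```text
time_s: 29.3
ee_pos: [0.5988, 0.1011, 0.1708]
eef_rot: [-0.5, 0.5, 0.5, 0.5]
ft_force: [-0.5, -0.5, -0.3]
gripper_width: 0.0025
grasp_force: 61.0
```

```bash
python3 - <<'E'
from h import *
S=grab('scene')[0];D=grab('side')[0]
a=cv2.resize(S[155:215,290:350],(400,400),interpolation=cv2.INTER_CUBIC)
b=cv2.resize(D[115:175,265:325],(400,400),interpolation=cv2.INTER_CUBIC)
cv2.imwrite('pics/i.png',np.hstack([a,b])[...,::-1])
E
```

```text
(no output)
```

View pics/i.png

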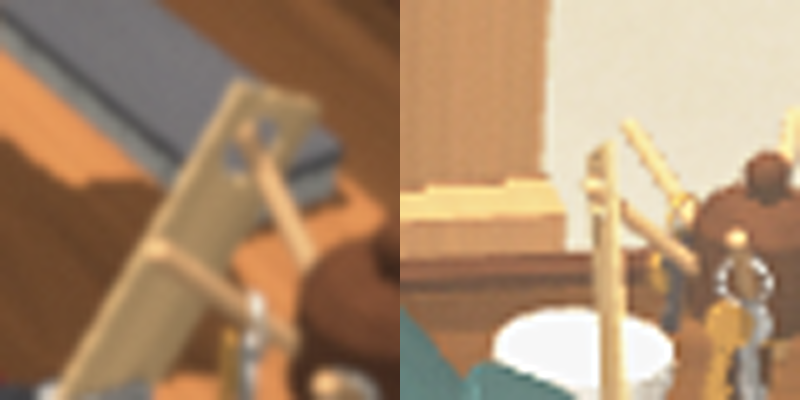

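The peg passes through the hole: scene tip at (248,130) inside it, side tip showing at (593,187). Going deeper and lowering until the rim rests on the peg, then opening slightly.

Call:
servo_tool(series=[{"x":0.015,"y":0,"z":-0.012,"rx":0,"ry":0,"rz":0},{"x":0.03,"y":0,"z":-0.025,"rx":0,"ry":0,"rz":0},{"x":0.05,"y":0,"z":-0.042,"rx":0,"ry":0,"rz":0},{"x":0.06,"y":0,"z":-0.05,"rx":0,"ry":0,"rz":0},{"x":0.06,"y":0,"z":-0.058,"rx":0,"ry":0,"rz":0},{"x":0.06,"y":0,"z":-0.066,"rx":0,"ry":0,"rz":0},{"x":0.06,"y":0,"z":-0.07,"rx":0,"ry":0,"rz":0},{"x":0.06,"y":0,"z":-0.07,"rx":0,"ry":0,"rz":0},{"x":0.06,"y":0,"z":-0.07,"rx":0,"ry":0,"rz":0},{"x":0.06,"y":0,"z":-0.07,"rx":0,"ry":0,"rz":0}])

```text
time_s: 30.65
ee_pos: [0.6106, 0.1011, 0.1572]
eef_rot: [-0.5, 0.5, 0.5, 0.5]
ft_force: [0.7, 0.7, 0.4]
gripper_width: 0.0021
grasp_force: 61.0
```

Call:
servo_tool(jaw=14, series=[{"x":0,"y":0,"z":0,"rx":0,"ry":0,"rz":0},{"x":0,"y":0,"z":0,"rx":0,"ry":0,"rz":0},{"x":0,"y":0,"z":0,"rx":0,"ry":0,"rz":0},{"x":0,"y":0,"z":0,"rx":0,"ry":0,"rz":0},{"x":0,"y":0,"z":0,"rx":0,"ry":0,"rz":0},{"x":0,"y":0,"z":0,"rx":0,"ry":0,"rz":0},{"x":0,"y":0,"z":0,"rx":0,"ry":0,"rz":0},{"x":0,"y":0,"z":0,"rx":0,"ry":0,"rz":0},{"x":0,"y":0,"z":0,"rx":0,"ry":0,"rz":0},{"x":0,"y":0,"z":0,"rx":0,"ry":0,"rz":0}])

```text
time_s: 31.9
ee_pos: [0.6106, 0.1011, 0.1571]
eef_rot: [-0.5, 0.5, 0.5, 0.5]
ft_force: [0.5, -0.3, -0.8]
gripper_width: 0.0138
grasp_force: 0.0
```

Call:
servo_tool(series=[{"x":0,"y":-0.05,"z":0,"rx":0,"ry":0,"rz":0},{"x":0,"y":-0.1,"z":0,"rx":0,"ry":0,"rz":0},{"x":0,"y":-0.17,"z":0,"rx":0,"ry":0,"rz":0},{"x":0,"y":-0.25,"z":0,"rx":0,"ry":0,"rz":0},{"x":0,"y":-0.35,"z":0,"rx":0,"ry":0,"rz":0},{"x":0,"y":-0.45,"z":0,"rx":0,"ry":0,"rz":0},{"x":0,"y":-0.55,"z":0,"rx":0,"ry":0,"rz":0},{"x":0,"y":-0.65,"z":0,"rx":0,"ry":0,"rz":0},{"x":0,"y":-0.75,"z":0,"rx":0,"ry":0,"rz":0},{"x":0,"y":-0.75,"z":0,"rx":0,"ry":0,"rz":0}])

```text
time_s: 33.15
ee_pos: [0.6108, -0.0504, 0.157]
eef_rot: [-0.5, 0.5, 0.499, 0.501]
ft_force: [0.3, 0.7, -0.6]
gripper_width: 0.0139
grasp_force: 0.0
```

Call:
servo_tool(series=[{"x":0,"y":0,"z":0,"rx":0,"ry":0,"rz":0},{"x":0,"y":0,"z":0,"rx":0,"ry":0,"rz":0},{"x":0,"y":0,"z":0,"rx":0,"ry":0,"rz":0},{"x":0,"y":0,"z":0,"rx":0,"ry":0,"rz":0},{"x":0,"y":0,"z":0,"rx":0,"ry":0,"rz":0},{"x":0,"y":0,"z":0,"rx":0,"ry":0,"rz":0},{"x":0,"y":0,"z":0,"rx":0,"ry":0,"rz":0},{"x":0,"y":0,"z":0,"rx":0,"ry":0,"rz":0},{"x":0,"y":0,"z":0,"rx":0,"ry":0,"rz":0},{"x":0,"y":0,"z":0,"rx":0,"ry":0,"rz":0}])

```text
time_s: 34.4
ee_pos: [0.6106, -0.0489, 0.1571]
eef_rot: [-0.5, 0.5, 0.5, 0.5]
ft_force: [0.3, -0.0, -0.1]
gripper_width: 0.014
grasp_force: 0.0
```

```bash
python3 - <<'E'
from h import *
S0=grab('scene')[0];D0=grab('side')[0]
for _ in range(4): viewer.grab_frame('scene')
S=grab('scene')[0];D=grab('side')[0]
print(env.read_state()['time_s'],np.abs(S.astype(int)-S0)[150:260,280:400].max(),np.abs(D.astype(int)-D0)[115:235,260:370].max())
a=cv2.resize(S[155:255,290:390],None,fx=4,fy=4,interpolation=cv2.INTER_CUBIC)
b=cv2.resize(D[115:215,260:360],None,fx=4,fy=4,interpolation=cv2.INTER_CUBIC)
cv2.imwrite('pics/j.png',np.hstack([a,b])[...,::-1])
E
```

```text
34.8 6 21
```

View pics/j.png

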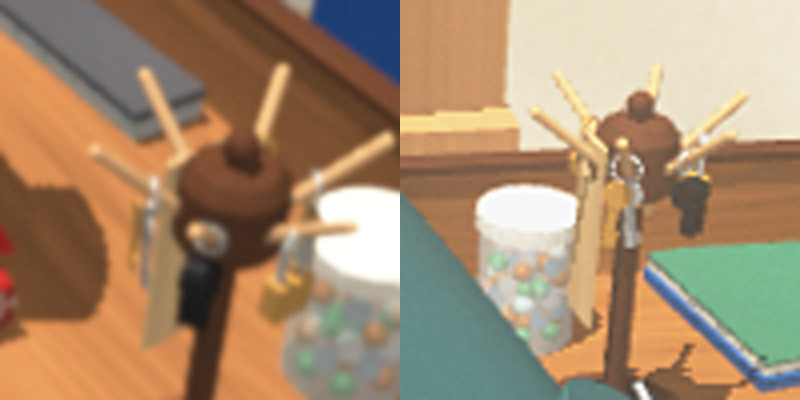

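The pass hangs near-vertical on the forward peg (side: top (598,150), bottom (580,320)) and almost nothing has moved between frames. I'll let it settle once more, then hand in.

Call:
servo_tool(series=[{"x":0,"y":0,"z":0,"rx":0,"ry":0,"rz":0},{"x":0,"y":0,"z":0,"rx":0,"ry":0,"rz":0},{"x":0,"y":0,"z":0,"rx":0,"ry":0,"rz":0},{"x":0,"y":0,"z":0,"rx":0,"ry":0,"rz":0},{"x":0,"y":0,"z":0,"rx":0,"ry":0,"rz":0},{"x":0,"y":0,"z":0,"rx":0,"ry":0,"rz":0},{"x":0,"y":0,"z":0,"rx":0,"ry":0,"rz":0},{"x":0,"y":0,"z":0,"rx":0,"ry":0,"rz":0},{"x":0,"y":0,"z":0,"rx":0,"ry":0,"rz":0},{"x":0,"y":0,"z":0,"rx":0,"ry":0,"rz":0}])

```text
time_s: 36.05
ee_pos: [0.6106, -0.0489, 0.1571]
eef_rot: [0.5, -0.5, -0.5, -0.5]
ft_force: [0.2, 0.0, 0.1]
gripper_width: 0.0141
grasp_force: 0.0
```

```bash
python3 -c "
from workcell import env
print(env.hand_in())"
```

```text
the job is handed in; nothing more can be done
None
```

The job is handed in at about 36 s: in the last pictures the pass hangs almost still by its hole on the forward-pointing empty peg, with the gripper clear; no verdict came back.

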